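Click out a scriber and strap it into the V-block

ROBOT

A 7-joint arm with a two-finger parallel gripper is mounted at the origin on a cart in front of the work surface, level with it; the furniture and walls round the work are solid. World frame = base frame: x ahead of the robot, y to its left, z up, the work surface at z = 0. Lengths are in m, angles in degrees, forces in N, time in s.
With the tool pointing down it reaches from about 0.4 to 0.85 m from the base axis. Payload 10.4 kg.
Tool frame: the origin (TCP) lies midway between the tips of the shut fingers; the grasp point (between the pads) lies 19 mm behind it; x points along the fingers, y is the direction in which the jaws open and shut, and the axes are right-handed (so a half turn about x gives the same grasp; the last joint's range is limited). The gripper opens to 85 mm and grips with 20 to 120 N. Pads are 22 mm wide; open, the fingers measure 114 mm over their backs; the gripper's body (76 mm by 85 mm) begins 54 mm behind the grasp point. The pads swing forward as they close: fully open they stand 13 mm farther back than shut.
Start: joints at [73.533, 19.034, -3.707, 83.658, 1.238, 77.344, -5.071], TCP at [0.164, -0.603, 0.231] pointing down, gripper open.
Joint ranges: [-148.97, 148.97], [-28.65, 121.19], [-84.17, 76.75], [9.2, 138.47], [-72.65, 252.65], [3.7, 117.97], [-149.18, 149.18]. Speed limits (degrees/s): [127.2, 127.2, 159.86, 159.86, 180, 180, 180].

INTERFACE

Orientations are given as a 3x3 rotation matrix whose columns are the frame's x, y, z axes.
In Python, from bench import bot gives the robot as it stands.
- The arm moves only by the tool apply_moves, never from a script. Its argument "steps" is a list that holds one entry, the list of rows, each a list of 5 numbers: the opening, from 0 (shut) to 1 (fully open), then the shift along the tool's x, y, z in mm, then the turn about the tool's x in degrees. In form: [[[jaw, x, y, z, roll], ...]]. A call has 1 to 10 rows; each row shifts and turns the commanded pose from where the row before left it, along the tool's axes as they then stand; what a row does not reach is not made up. A row lasts 1/8 s, in which the tool goes at most 62.5 mm and 10.7 degrees, less where a joint would pass 70% of its speed; a pose out of reach is approached as far as the arm can. A call is refused whole if a number of a shift passes 62.5 or a number of a turn 10.7, either way. A call with a gripper value outside its range is refused whole. The fingers move at their own pace and stop on an object; "force" is the grip in N (left out, the last holds). Time passes only in rows, so rows that do not move let the fingers close. It gives the time, the measured TCP pose, the force and the opening at its end, in the units of the state.
- bot.get_obs(): the state, without advancing time (a new reading comes with each control period).
- bot.get_image(name): name is "side" or "top" or "wrist"; returns a dict with "color" (420x560x3 uint8, red, green, blue), "camera_matrix" (3x3 intrinsics, pixels), "rvec" (rotation vector, rad) and "tvec" (3), from world to camera coordinates, as OpenCV has them. Camera axes: x right, y down, z forward; pixel columns grow to the right and rows downward; lengths in m; the calibration is good to about 2 mm. A picture is of the moment at which its call begins. There is no depth.
- bot.job_done(): hands the job in, once; it reports no verdict.
Trained networks look in a picture, given as the dict that the camera call returned (one of the last four; its "shot" number tells which), for a name from the list of things; names that differ only in an ending like _2 or _b are one class to them, and where a whole thing is asked for, a point or a joint stands for the part that bears it (a point fixed in the world has none). Each returns a list of dicts, best first, with "confidence" (0 to 1); they miss things now and then, are a little off and sometimes report something else, mostly with a low value. They report only what shows in the picture. A call takes as long as a camera call. They do not tell look-alikes from the thing itself.
- bot.find_in(picture, label): "xy" ([column, row] as shares, 0 to 1, of the picture: columns of its width, rows of its height, amid what is visible of it).
- bot.regions_of(picture, label): "mask" (420x560 bool, what is visible of it) and "xy" ([column, row] as shares, 0 to 1, of the picture: columns of its width, rows of its height, amid what is visible of it).
- bot.mark_of(picture, label): "xy" ([column, row] as shares, 0 to 1, of the picture: columns of its width, rows of its height: a listed point, or the origin of a listed thing).
The state is a dict: "time_s": time; "joint_pos": joint angles; "dq": joint speeds; "joint_efforts": joint torques, N m; "eef_pos": TCP position; "ee_rot": TCP orientation; "contact_force": force on the tool from outside, world axes, zero at the start; "torque": the same for the moment, N m; "width": finger opening in m.
Only numpy, scipy, OpenCV 4.12 (cv2) and the standard library are available. Lean on these libraries where they do the work, as an engineer would, in place of code of your own. Each camera call takes 0.05 s, during which the arm holds its last target.

TASK

Swing the V-block's strap well clear of the grooves, then take the retractable scriber from its rest and push its end button fully home against the upright face of the angle plate, so that the point clicks out and stays out. Lay the scriber in the two V grooves, about centred lengthwise and with the button at the strap's end, then swing the strap fully back across it and let go. Leave the other things on the bench where they are.

Things in the scene. Friction and masses are not known exactly. Their poses are not given: they have to be found in the camera images.
- vblock: steel V-block fixed to the bench. Origin: centre of the grooves on the bench surface. Dark base 120 (its x) x 92 mm (y from -38 to +54), 8 mm thick, carries two steel cradles, each 20 mm long in x and 44 mm wide in y, centred at x = -35 and x = +35 mm, 50 mm open gap between them for fingers. 90-degree V grooves run along its x axis; bottom of the V 20 mm, cradle tops 34 mm above the bench. Pivot post (18 mm thick) of the strap at x = +35, y = +34 mm.
- v_axis (a point): where the centre of a seated scriber lies: on the groove line midway between the cradles, 32.7 mm above the bench; axes as the V-block (x along the grooves towards the strap's end).
- strap (a joint): angle of the aluminium strap about its vertical pivot, rad. 0 (a stop) = across the groove of the +x cradle, pointing to the V-block's -y; it grows as the strap swings towards the V-block's +x, to about 1.57 = pointing along +x, 1.8 = open stop. Stays where left (about 1.2 N at the knob moves it). It covers the groove at the start.
- strap_knob (a point): centre of the black upright knob near the strap's free end, 12 mm diameter and 27 mm tall, 50 mm from the pivot axis; this point is 62 mm above the bench, the knob stands from 49 to 76 mm. The strap is a bar 16 mm wide, from 44 to 49 mm above the bench, and ends 6 mm past the knob; it passes 2 mm over the seated scriber. The knob is round, so it turns freely in the fingers.
- scriber_mid (a point): centre of the retractable scriber's barrel (loose, about 90 g, lies level in its rest): aluminium cylinder 18 mm in diameter with dark grip rings at the middle; x axis along it towards the button. Barrel ends 65 mm from here at the button, cone nose ends 68 mm from here the other way. The button is 10 mm in diameter and sticks out 12 mm; the thin point stays in the nose until the button is pushed.
- button_end (a point): centre of the flat outer end of the button, 77 mm from the barrel's centre (69 mm when pushed home).
- scriber_button (a joint): how far the button is pushed in, m: 0 out, 0.008 fully home (a stop). Needs about 3.5 N, stays where pushed; the point comes out of the nose by the same amount.
- rest: grey plastic rest fixed to the bench, 110 x 46 mm, base 4 mm thick. Origin: centre, on the bench. Two forks 12 mm long, centred at x = -42 and +42 mm, up to 34 mm high, hold the scriber along the rest's x axis with its axis 32 mm above the bench; between the forks it is free for fingers.
- plate_face (a point): point on the bare upright face of the steel angle plate fixed to the bench, at the middle of its width, 36 mm above the bench. The face is 80 mm wide, 62 mm high; the plate's x axis points into the face (so push along +x), its foot lies behind it.
- angle_plate: the steel angle plate; origin at the foot of the bare face, on the bench, middle of its width; same axes as plate_face. Behind the work a tall bench supply (front about x = 0.67 m, y from 0.08 to 0.30) and a drawer cabinet (front about x = 0.76 m) stand along the back of the bench: keep the hand clear of them.
- scriber: the scriber; same origin and axes as scriber_mid.
- cutters: loose side cutters, red handles, 118 x 37 x 11 mm, to be left alone; origin centre of the underside.
- block: loose white stepped block, 52 x 30 x 24 mm, to be left alone; origin centre of the underside.
- tape: loose roll of black tape, 53 mm wide, 19 mm high, to be left alone; origin centre of the underside.
- key: loose hex key, 78 x 28 x 5 mm, to be left alone; origin centre of the underside.
Not all that is in view belongs to the job. Leave any purple look-alike of the angle_plate alone.

How it is judged (in metres and radians):
On the way, in this order (a step that is already met when the one before it is completed fails the run):
1. the strap is swung well clear of the grooves (1.1 rad or more) (value of joint strap above 1.1 rad), for 0.1 s.
2. the button is pushed home (6 mm or more of its 8 mm) by pressing it on the angle plate (value of joint scriber_button above 0.006 m and contact force between scriber and angle_plate above 1 N), for 0.02 s.
3. the scriber lies in both V grooves, roughly centred, button at the strap's end, point still out (y of scriber_mid in the frame of vblock between -0.003 and 0.003 m and z of scriber_mid in the frame of vblock between 0.0297 and 0.0357 m and x of scriber_mid in the frame of vblock between -0.018 and 0.018 m and angle between the x axis of scriber_mid and the x axis of vblock, either way round below 0.06 rad and x of button_end in the frame of vblock above 0.03 m and value of joint scriber_button above 0.006 m), for 0.2 s.
At the end, for the whole second after the job is handed in: The scriber rests in both V grooves (3 mm sideways and in height, 18 mm from the middle lengthwise, 0.06 rad), button towards the strap's end and still pushed in by 6 mm or more; the strap across it within 0.12 rad of its closed stop; all at rest (all of step 3 and value of joint strap below 0.12 rad and linear speed of scriber below 0.02 m/s and angular speed of scriber below 0.2 rad/s); the robot touches nothing.
It fails at once if a bystander (side cutters, white block, black tape, hex key) is moved by more than 30 mm (distance of any of cutters, block, tape, key from where it was at the start of the episode above 0.03 m).
It also fails if it takes over 72 s, if anything falls off the work surface, if the arm or the gripper's body presses on something with over 40 N, if the wrist force passes 120 N, or if a joint passes its speed limit or range.

## Working session

There is one attempt and no reset: what is moved stays moved. The work goes in short steps, Python scripts to look and compute and a tool call to move; the robot and the scene stay as the last step left them, time stands still between calls to the robot, and variables do not carry over. Pictures are saved under pics/ and viewed, and the job is handed in when it is done.

Besides the shell and the picture viewer there is one more tool, called by a JSON object that holds its "method" and its "body". apply_moves: Moves the arm, as the interface text tells. Its arguments: {"type":"object","properties":{"steps":{"type":"array","items":{"type":"array","items":{"type":"array","items":{"type":"number"}}}},"force":{"type":"number"}},"required":["steps"]}

```bash
ls; mkdir -p pics; python3 - <<'E'
from bench import bot
import cv2,numpy as np
o=bot.get_obs()
for k in o: print(k,np.round(o[k],4).tolist() if not isinstance(o[k],float) else o[k])
for n in ['side','top']:
    p=bot.get_image(n)
    cv2.imwrite(f'pics/{n}0.png',p['color'][:,:,::-1])
    print(n,p['camera_matrix'].tolist(),np.ravel(p['rvec']).tolist(),np.ravel(p['tvec']).tolist(),p['shot'])
    for l in ['vblock','v_axis','strap_knob','scriber_mid','button_end','rest','plate_face','angle_plate','cutters','block','tape','key']:
        r=bot.mark_of(p,l)
        print(l,[(round(q['confidence'],2),round(q['xy'][0]*560,1),round(q['xy'][1]*420,1)) for q in r[:3]])
E
```

```text
pics
time_s 0.0
joint_pos [73.5315, 19.0735, -3.7065, 83.7082, 1.2363, 77.3434, -5.0707]
dq [0.0949, 0.04, -0.0387, 0.0582, 0.0459, -0.0043, 0.013]
joint_efforts [0.0001, -62.545, 0.0496, -39.1616, 0.0162, 0.0097, 0.0]
eef_pos [0.1635, -0.6028, 0.2305]
ee_rot [[-0.0004, 0.2618, -0.9651], [0.0014, -0.9651, -0.2618], [-1.0, -0.0015, 0.0001]]
contact_force [-0.0554, 0.8502, -0.548]
torque [0.0063, -0.0075, -0.0095]
width 0.08557273653415981
side [[402.8995074228365, 0.0, 285.01105155930156], [0.0, 402.8995074228365, 211.89002484497755], [0.0, 0.0, 1.0]] [1.9870357613934864, -0.28822097709137806, 0.2067623583521638] [-0.438872576453202, 0.2297186823600607, 0.7519660366285221] 1
vblock [(0.56, 313.3, 287.4)]
v_axis [(0.61, 315.9, 274.9)]
strap_knob [(0.55, 316.2, 275.0), (0.52, 316.8, 252.9)]
scriber_mid [(0.73, 369.2, 336.5)]
button_end [(0.23, 232.5, 271.2)]
rest [(0.76, 361.9, 347.4)]
plate_face [(0.7, 293.1, 222.8), (0.61, 228.2, 173.3), (0.54, 313.2, 285.7)]
angle_plate [(0.88, 289.8, 242.7), (0.48, 229.0, 185.2)]
cutters [(0.93, 261.4, 327.5)]
block [(0.7, 314.6, 274.6), (0.51, 338.8, 254.3)]
tape [(0.65, 307.8, 215.0)]
key [(0.4, 232.7, 270.7)]
top [[520.4273303065629, 0.0, 277.8247184779845], [0.0, 520.4273303065629, 209.3031505777102], [0.0, 0.0, 1.0]] [2.150379560066288, -2.1628479026206358, 0.12763948315549792] [0.27274995064021224, 0.4993204770199487, 1.7769452523059517] 2
vblock [(0.87, 351.8, 197.3)]
v_axis [(0.69, 352.0, 199.9), (0.63, 410.2, 193.9), (0.19, 347.8, 196.4)]
strap_knob [(0.64, 341.4, 196.6), (0.22, 411.9, 194.0)]
scriber_mid [(0.58, 413.8, 192.4)]
button_end []
rest [(0.61, 410.4, 195.1)]
plate_face [(0.98, 285.3, 193.7), (0.59, 151.5, 219.9)]
angle_plate [(0.98, 155.9, 223.5), (0.74, 288.3, 192.5)]
cutters [(0.6, 382.3, 245.6)]
block [(0.44, 316.3, 167.9)]
tape [(0.42, 247.9, 166.6)]
key [(0.45, 326.8, 247.2), (0.33, 248.7, 171.3)]
```

```bash
python3 - <<'E'
import cv2
a=cv2.imread('pics/side0.png');cv2.imwrite('pics/side0c.png',cv2.resize(a[150:400,170:450],None,fx=2.4,fy=2.4,interpolation=cv2.INTER_CUBIC)[:600,:800])
a=cv2.imread('pics/top0.png');cv2.imwrite('pics/top0c.png',cv2.resize(a[110:310,200:460],None,fx=3,fy=3,interpolation=cv2.INTER_CUBIC))
E
```

```text
(no output)
```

View pics/side0.png

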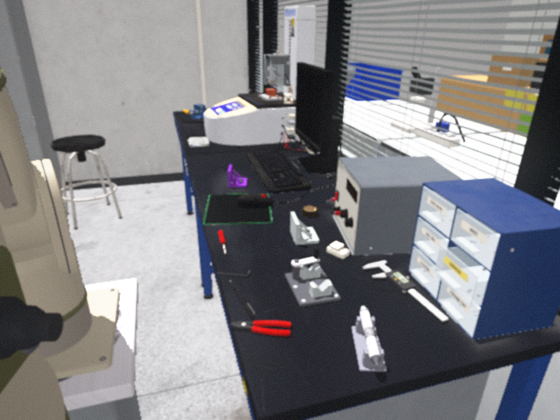

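View pics/top0.png

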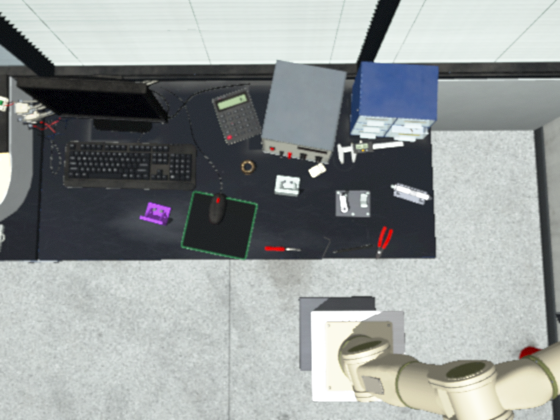

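View pics/side0c.png

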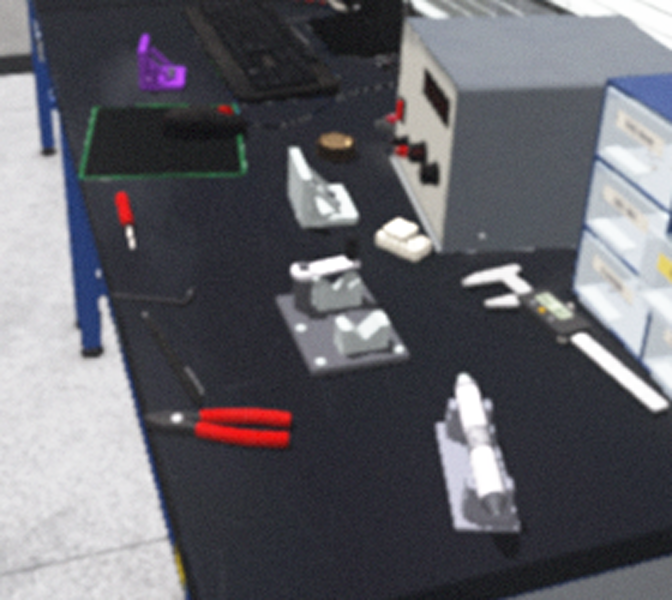

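View pics/top0c.png

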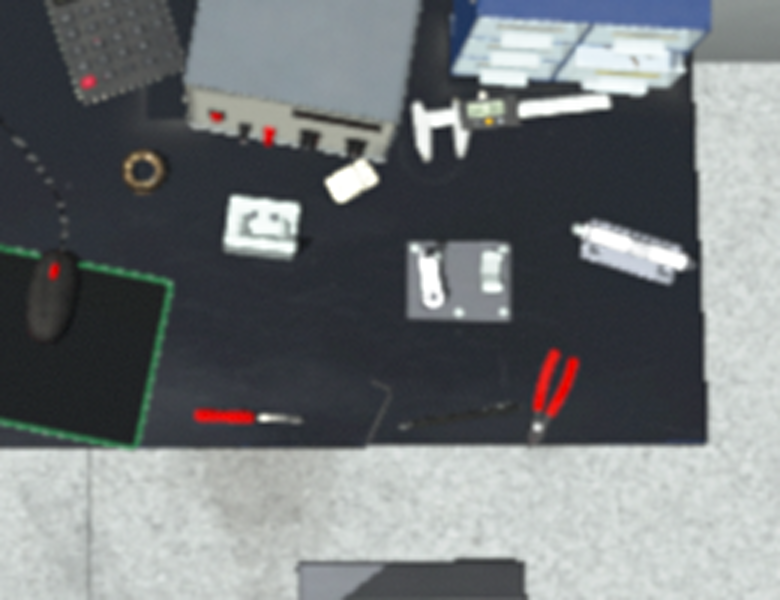

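The side view shows the V-block at (313,287) with the strap closed, the scriber in its grey rest at (368,340), the grey angle plate at (302,232) and the purple look-alike at (237,178). In the top view these are at (352,203), (411,193), (288,186) and (156,214). Next I'll compute positions.

```bash
cat > h.py <<'E'
import numpy as np,cv2
from bench import bot
def cam(p):
    R=cv2.Rodrigues(np.array(p['rvec'],float))[0];t=np.array(p['tvec'],float).ravel();K=np.array(p['camera_matrix'])
    return K,R,t
def ray(p,px,z):
    K,R,t=cam(p);c=-R.T@t
    d=R.T@np.linalg.solve(K,np.array([px[0],px[1],1.]))
    return c+d*(z-c[2])/d[2]
def proj(p,X):
    K,R,t=cam(p);q=K@(R@np.array(X,float)+t);return q[:2]/q[2]
def save(p,n,box=None,f=1):
    a=p['color'][:,:,::-1]
    if box: a=a[box[1]:box[3],box[0]:box[2]]
    cv2.imwrite('pics/'+n+'.png',cv2.resize(a,None,fx=f,fy=f,interpolation=cv2.INTER_CUBIC))
def marks(p,ls,fn='mark_of'):
    for l,z in ls:
        for q in getattr(bot,fn)(p,l)[:3]:
            px=(q['xy'][0]*560,q['xy'][1]*420)
            print(l,round(q['confidence'],2),np.round(px,1),np.round(ray(p,px,z),4))
def st():
    o=bot.get_obs();print('t',round(o['time_s'],2),'tcp',np.round(o['eef_pos'],4),'yawy',round(np.degrees(np.arctan2(o['ee_rot'][1][1],o['ee_rot'][0][1])),2),'F',np.round(o['contact_force'],1),'w',round(o['width'],4),'q',np.round(o['joint_pos'],0))
    return o
E
python3 - <<'E'
from h import *
p=bot.get_image('top')
def C(x,y): return (200+x/3,110+y/3)
for n,c,z in [('knob',(428,250),.062),('pivot',(433,298),.049),('base tl',(407,242),.008),('base tr',(512,242),.008),('base bl',(407,320),.008),('base br',(512,320),.008),('scr A',(577,230),.032),('scr B',(692,265),.032),('plate l',(224,255),0.0),('plate r',(297,259),0.0),('cut',(550,390),0),('blk',(352,181),0),('purple',(0,0),0)]:
    print(n,np.round(ray(p,C(*c),z),3))
marks(p,[('plate_face',.036),('angle_plate',0),('vblock',0),('rest',0)])
E
```

```text
knob [0.551 0.047 0.062]
pivot [0.497 0.041 0.049]
base tl [0.569 0.065 0.008]
base tr [ 0.568 -0.058  0.008]
base bl [0.476 0.067 0.008]
base br [ 0.476 -0.056  0.008]
scr A [ 0.578 -0.13   0.032]
scr B [ 0.536 -0.262  0.032]
plate l [0.556 0.281 0.   ]
plate r [0.551 0.195 0.   ]
cut [ 0.394 -0.099  0.   ]
blk [0.644 0.128 0.   ]
purple [0.869 0.55  0.   ]
plate_face 0.85 [151.4 223.4] [0.4538 0.707  0.036 ]
plate_face 0.56 [287.  193.6] [0.555  0.2376 0.036 ]
plate_face 0.36 [410.6 196.3] [ 0.543  -0.1913  0.036 ]
angle_plate 0.84 [288.2 193. ] [0.5628 0.2329 0.    ]
angle_plate 0.81 [157.4 223.7] [0.4562 0.6948 0.    ]
angle_plate 0.6 [321.4 250.8] [0.3576 0.1184 0.    ]
vblock 0.93 [349.1 197.8] [0.5442 0.0173 0.    ]
rest 0.55 [409.8 195.1] [ 0.5526 -0.1978  0.    ]
```

{"method": "apply_moves", "body": {"steps": [[[1,0,-30,-43,0],[1,0,-30,-43,0],[1,0,-30,-43,0],[1,0,-30,-43,0],[1,0,-30,-43,0],[1,0,-30,-43,0],[1,0,-30,-43,0],[1,0,-30,-43,0],[1,0,-30,-43,0],[1,0,0,0,0]]]}}

```text
time_s: 2.8
eef_pos: [0.4689, -0.2372, 0.2316]
ee_rot: [[0.001, 0.269, -0.963], [0.001, -0.963, -0.269], [-1.0, -0.001, -0.002]]
contact_force: [-0.1, -0.3, 0.7]
width: 0.0859
```

```bash
python3 - <<'E'
from h import *
st()
p=bot.get_image('wrist');save(p,'w1');save(p,'w1',f=1.4)
marks(p,[('scriber_mid',.032),('button_end',.032),('rest',0),('vblock',0),('strap_knob',.062),('v_axis',.0327)])
K,R,t=cam(p);print(K,-R.T@t,R)
E
```

```text
t 2.8 tcp [ 0.4689 -0.2372  0.2316] yawy -74.41 F [-0.1 -0.3  0.7] w 0.0859 q [ 44.   8. -24.  98.   3.  75. -55.]
scriber_mid 0.61 [261.7  66.1] [ 0.5562 -0.197   0.032 ]
button_end 0.52 [178.8   8.7] [ 0.5807 -0.1199  0.032 ]
rest 0.6 [261.4  66. ] [ 0.5573 -0.1949  0.    ]
vblock 0.73 [40.2 30.7] [0.5322 0.0078 0.    ]
strap_knob 0.53 [259.1  66.4] [ 0.5543 -0.1967  0.062 ]
strap_knob 0.19 [119.8 210.9] [ 0.4057 -0.1087  0.062 ]
v_axis 0.61 [15.2 26. ] [0.5313 0.0087 0.0327]
[[375.52440736   0.         279.47167338]
 [  0.         375.52440736 205.94680981]
 [  0.           0.           1.        ]] [ 0.54405966 -0.21605046  0.37615707] [[ 2.68738154e-01 -9.63213178e-01  4.22971582e-04]
 [-9.17994341e-01 -2.55989003e-01  3.02912561e-01]
 [-2.91661095e-01 -8.17924480e-02 -9.53018259e-01]]
```

View pics/w1.png

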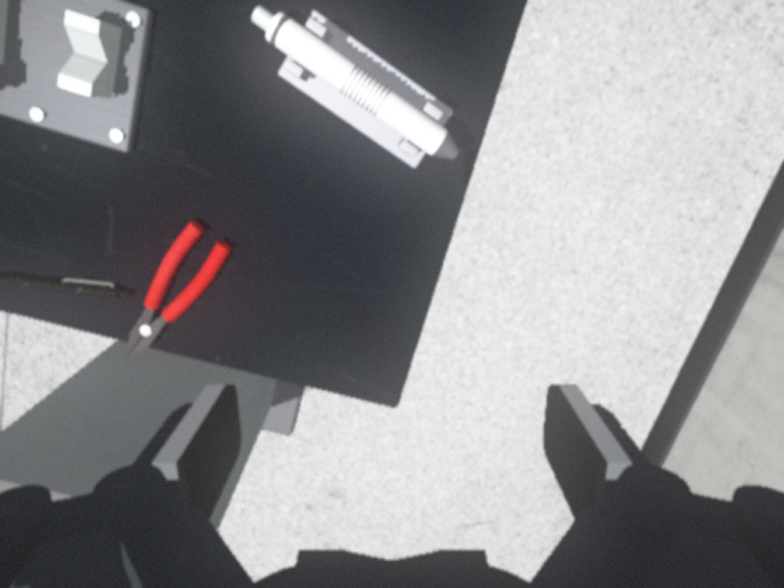

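{"method": "apply_moves", "body": {"steps": [[[1,0,-48,-18,0],[1,0,-48,-18,0],[1,0,-48,-18,0],[1,10,-48,-18,0],[1,10,-48,-18,0],[1,0,0,0,0]]]}}

```text
time_s: 3.9
eef_pos: [0.49, 0.0175, 0.211]
ee_rot: [[-0.0, 0.267, -0.964], [0.001, -0.964, -0.267], [-1.0, -0.001, 0.0]]
contact_force: [0.2, -0.4, 0.3]
width: 0.0851
```

```bash
python3 - <<'E'
from h import *
st()
p=bot.get_image('wrist');save(p,'w2',f=1.4)
marks(p,[('vblock',0),('strap_knob',.062),('v_axis',.0327)])
K,R,t=cam(p);print(-R.T@t)
print(proj(p,[.547,.0395,.076])*1.4,proj(p,[.497,.0395,.049])*1.4)
E
```

```text
t 3.9 tcp [0.49   0.0175 0.211 ] yawy -74.5 F [ 0.2 -0.4  0.3] w 0.0851 q [ 28.   5. -37. 103.   3.  72. -84.]
vblock 0.84 [301.5 130. ] [0.5332 0.0082 0.    ]
strap_knob 0.65 [260.8 100.8] [0.5514 0.0492 0.062 ]
v_axis 0.74 [301.7 137. ] [0.5306 0.0092 0.0327]
[0.56546935 0.03852191 0.3554489 ]
[379.82277883 155.90493345] [358.77460579 236.54996302]
```

View pics/w2.png

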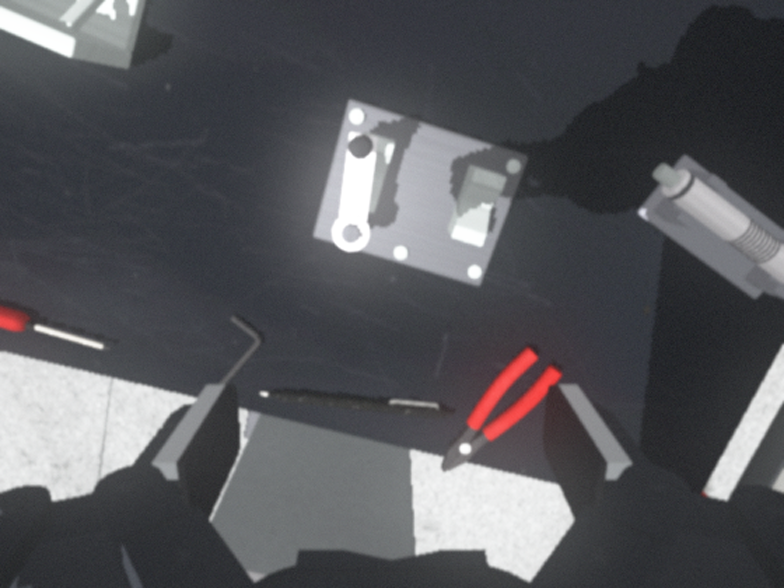

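```bash
python3 - <<'E'
from h import *
p=bot.get_image('wrist')
for n,c,z in [('knobtop',(361,146),.076),('pivot',(350,233),.049),('b',(350,100),.008),('b',(527,152),.008),('b',(480,286),.008),('b',(315,238),.008)]: print(n,np.round(ray(p,(c[0]/1.4,c[1]/1.4),z),4))
E
```

```text
knobtop [0.55   0.0442 0.076 ]
pivot [0.4984 0.0395 0.049 ]
b [0.5712 0.0603 0.008 ]
b [ 0.5702 -0.0569  0.008 ]
b [ 0.4765 -0.0556  0.008 ]
b [0.48   0.0623 0.008 ]
```

{"method": "apply_moves", "body": {"steps": [[[0.5,20,-5,-34,0],[0.5,36,-4,-30,0],[0.5,50,0,0,0],[0.5,50,0,0,0],[0.5,0,0,0,0],[0.5,0,0,0,0]]]}}

```text
time_s: 4.9
eef_pos: [0.5511, 0.0388, 0.0573]
ee_rot: [[0.002, 0.261, -0.965], [-0.0, -0.965, -0.261], [-1.0, 0.001, -0.002]]
contact_force: [0.3, 0.5, 0.9]
width: 0.0431
```

```bash
python3 - <<'E'
from h import *
st()
p=bot.get_image('wrist');save(p,'w3',f=1.4)
E
```

```text
t 4.9 tcp [0.5511 0.0388 0.0573] yawy -74.89 F [0.3 0.5 0.9] w 0.0431 q [ 21.  24. -35. 104.  16.  57. -96.]
```

View pics/w3.png

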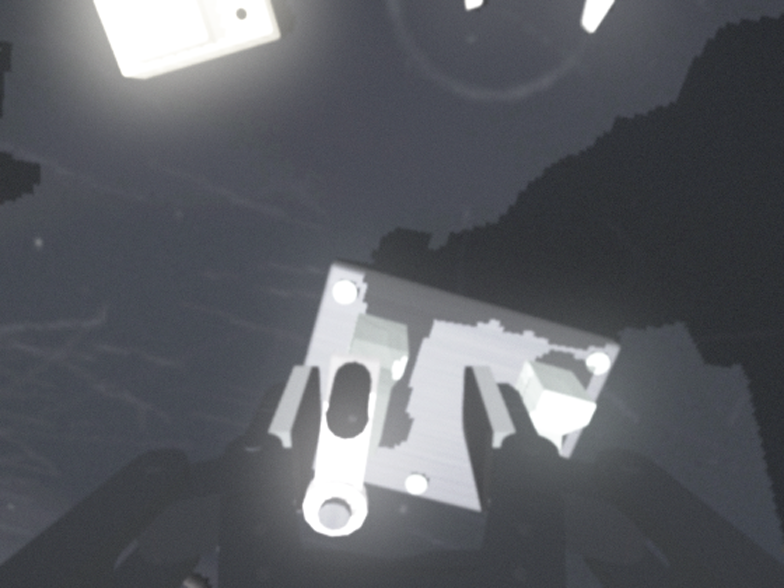

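{"method": "apply_moves", "body": {"force": 20, "steps": [[[0.5,3,-8,0,0],[0.2,0,0,0,0],[0.0,0,0,0,0],[0,0,0,0,0],[0,0,0,0,0]]]}}

```text
time_s: 5.58
eef_pos: [0.548, 0.0472, 0.0528]
ee_rot: [[0.001, 0.262, -0.965], [0.0, -0.965, -0.262], [-1.0, -0.0, -0.001]]
contact_force: [-2.3, 1.7, 6.7]
width: 0.0114
```

```bash
python3 - <<'E'
from h import *
o=st()
# plan arc
piv=np.array([.4985,.0395]);
T=np.array(o['eef_pos'])[:2]
th0=np.arctan2(*(T-piv)[::-1]);r=np.hypot(*(T-piv));print(r,np.degrees(th0))
R=np.array(o['ee_rot'])
yaw=np.arctan2(R[1][1],R[0][1])
pos=T.copy();th=th0
N=10
for k in range(N):
    th+=np.radians(8.5)
    tgt=piv+r*np.array([np.cos(th),np.sin(th)])
    d=tgt-pos
    y=np.array([np.cos(yaw),np.sin(yaw)]);z=np.array([y[1],-y[0]])
    print(k,np.round([d@y*1000,d@z*1000],1),-8 if 0 else -6)
    pos=tgt;yaw+=np.radians(6)
print(R[:,2],z)
p=bot.get_image('wrist');save(p,'w4',f=1.4)
E
```

```text
t 5.58 tcp [0.548  0.0472 0.0528] yawy -74.82 F [-2.3  1.7  6.7] w 0.0114 q [ 20.  24. -36. 104.  16.  57. -97.]
0.05012814817436014 8.882394899709029
0 [-7.4 -0.3] -6
1 [-7.4  0.1] -6
2 [-7.4  0.4] -6
3 [-7.4  0.7] -6
4 [-7.4  1. ] -6
5 [-7.3  1.3] -6
6 [-7.2  1.7] -6
7 [-7.2  2. ] -6
8 [-7.1  2.3] -6
9 [-7.   2.6] -6
[-9.65129384e-01 -2.61772782e-01 -5.31808099e-04] [-0.35551023 -0.93467239]
```

View pics/w4.png

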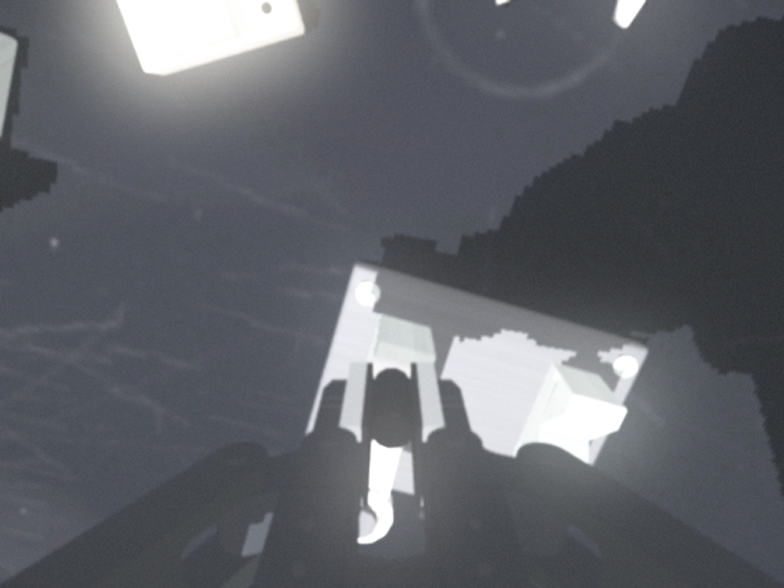

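{"method": "apply_moves", "body": {"steps": [[[0,-2,-7.4,-0.3,-6],[0,0,-7.4,0.1,-6],[0,0,-7.4,0.4,-6],[0,0,-7.4,0.7,-6],[0,0,-7.4,1,-6],[0,0,-7.3,1.3,-6],[0,0,-7.2,1.7,-6],[0,0,-7.2,2,-6],[0,0,-7.1,2.3,-6],[0,0,-7,2.6,-6]]]}}

```text
time_s: 6.88
eef_pos: [0.4946, 0.0912, 0.0539]
ee_rot: [[0.001, 0.968, -0.251], [0.003, -0.251, -0.968], [-1.0, -0.0, -0.003]]
contact_force: [4.0, 7.4, -8.6]
width: 0.0109
```

```bash
python3 - <<'E'
from h import *
o=st()
d=np.array(o['eef_pos'])[:2]-[.4985,.0395];print(np.hypot(*d),np.degrees(np.arctan2(d[1],d[0])))
E
```

```text
t 6.88 tcp [0.4946 0.0912 0.0539] yawy -14.53 F [ 4.   7.4 -8.6] w 0.0109 q [ 28.  22. -50. 111.  20.  56. -45.]
0.05181408074689836 94.27089020067564
```

{"method": "apply_moves", "body": {"steps": [[[0.4,0,0,0,0],[0.4,0,0,0,0],[0.4,-40,0,0,0],[0.7,-50,0,0,0],[1,-30,20,40,3],[1,0,26,53,0],[1,0,26,53,0],[1,0,26,53,0],[1,0,26,53,0],[1,0,0,0,0]]]}}

```text
time_s: 8.12
eef_pos: [0.5374, -0.1944, 0.1736]
ee_rot: [[-0.001, 0.949, -0.316], [-0.001, -0.316, -0.949], [-1.0, -0.001, 0.001]]
contact_force: [-0.5, 1.8, 0.1]
width: 0.0856
```

```bash
python3 - <<'E'
from h import *
o=st()
p=bot.get_image('wrist');save(p,'w5',f=1.4)
marks(p,[('scriber_mid',.032),('button_end',.032),('rest',0)])
p=bot.get_image('top');save(p,'t5',(200,110,460,310),3)
marks(p,[('strap_knob',.062)])
E
```

```text
t 8.12 tcp [ 0.5374 -0.1944  0.1736] yawy -18.41 F [-0.5  1.8  0.1] w 0.0856 q [ 50.  20. -42.  95.  14.  71. -13.]
scriber_mid 0.63 [305.1 186.5] [ 0.5575 -0.1985  0.032 ]
button_end 0.78 [306.4  79.8] [ 0.582  -0.1228  0.032 ]
rest 0.63 [302.8 173.2] [ 0.5586 -0.1953  0.    ]
strap_knob 0.55 [329.9 211.3] [0.4892 0.0922 0.062 ]
```

View pics/w5.png

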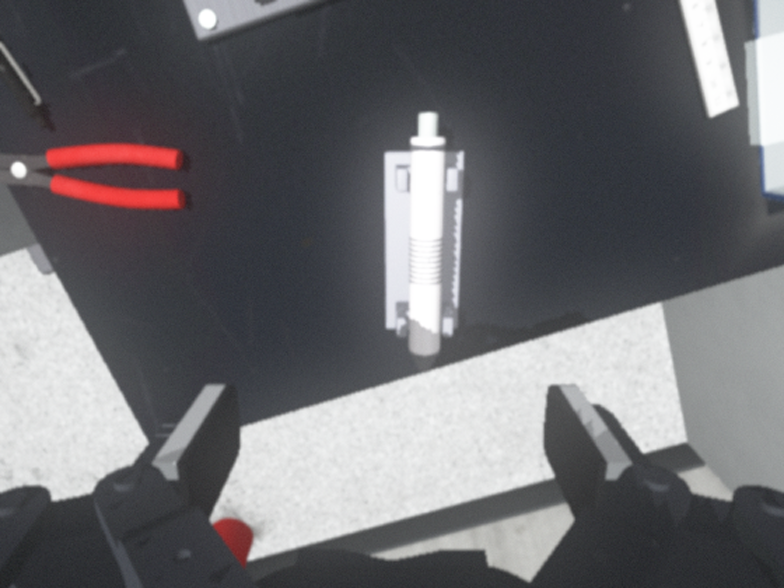

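View pics/t5.png

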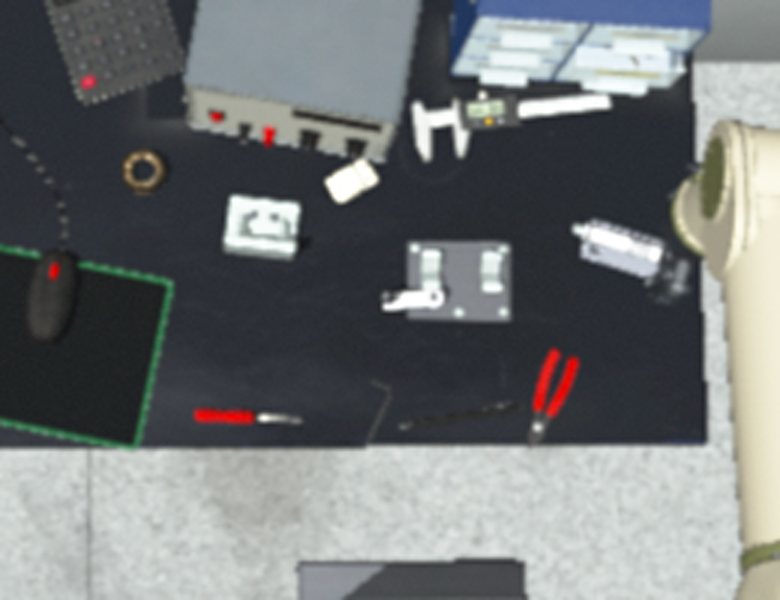

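{"method": "apply_moves", "body": {"force": 50, "steps": [[[1,40,10,-2,0],[1,40,9,-2,0],[1,40,0,0,0],[0.8,40,0,0,0],[0.6,0,0,0,0],[0.6,0,0,0,0]]]}}

```text
time_s: 9.18
eef_pos: [0.5584, -0.1899, 0.0161]
ee_rot: [[0.002, 0.952, -0.306], [-0.001, -0.306, -0.952], [-1.0, 0.002, -0.0]]
contact_force: [0.4, -0.2, 1.4]
width: 0.0511
```

```bash
python3 - <<'E'
from h import *
o=st()
p=bot.get_image('wrist');save(p,'w6',f=1.4)
E
```

```text
t 9.18 tcp [ 0.5584 -0.1899  0.0161] yawy -17.79 F [ 0.4 -0.2  1.4] w 0.0511 q [ 45.  32. -38. 100.  23.  56. -20.]
```

View pics/w6.png

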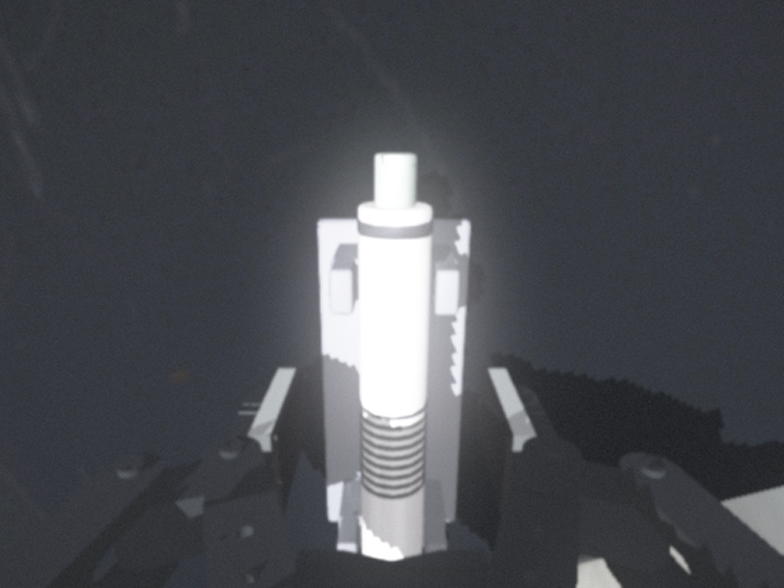

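{"method": "apply_moves", "body": {"force": 50, "steps": [[[0.6,3,0,6,0],[0.6,0,0,0,0],[0,0,0,0,0],[0,0,0,0,0],[0,0,0,0,0],[0,0,0,0,0],[0,0,0,0,0]]]}}

```text
time_s: 10.1
eef_pos: [0.5557, -0.1959, 0.0116]
ee_rot: [[0.0, 0.952, -0.306], [-0.0, -0.306, -0.952], [-1.0, 0.0, 0.0]]
contact_force: [-0.5, -0.3, 5.6]
width: 0.0166
```

```bash
python3 - <<'E'
from h import *
o=st()
p=bot.get_image('wrist');save(p,'w7',f=1.4)
marks(p,[('button_end',.032)])
E
```

```text
t 10.1 tcp [ 0.5557 -0.1959  0.0116] yawy -17.82 F [-0.5 -0.3  5.6] w 0.0166 q [ 45.  32. -38. 100.  23.  56. -20.]
button_end 0.94 [279.1  88.2] [ 0.5796 -0.1222  0.032 ]
```

View pics/w7.png

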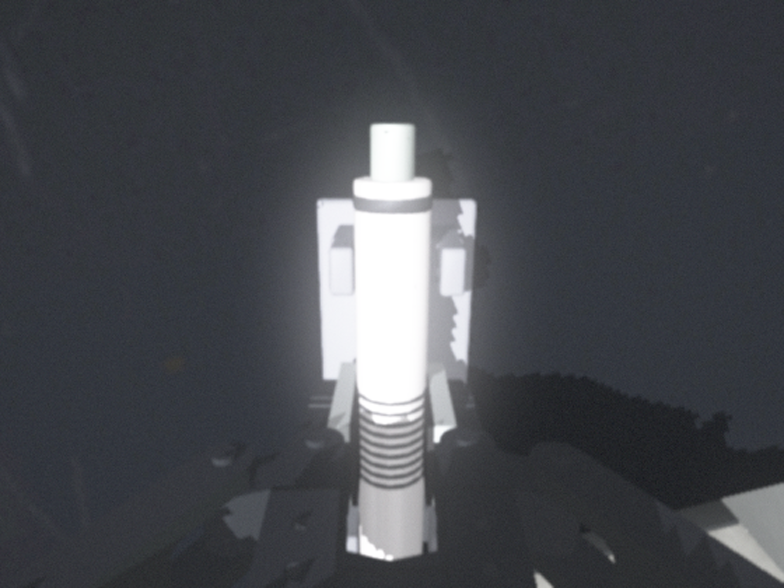

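{"method": "apply_moves", "body": {"steps": [[[0,-40,0,0,0],[0,-50,0,0,0],[0,-50,0,0,0],[0,-10,-29,-41,0],[0,0,-29,-41,0],[0,0,-29,-41,0],[0,0,-29,-41,0],[0,0,-29,-41,0],[0,0,-29,-41,0],[0,0,0,0,0]]]}}

```text
time_s: 11.45
eef_pos: [0.4637, 0.0953, 0.1612]
ee_rot: [[-0.0, 0.954, -0.3], [0.0, -0.3, -0.954], [-1.0, -0.0, -0.0]]
contact_force: [0.7, -0.7, -1.0]
width: 0.0164
```

{"method": "apply_moves", "body": {"steps": [[[0,0,-29,-41,0],[0,0,-29,-41,0],[0,0,-29,-41,0],[0,0,0,0,10],[0,0,0,0,10],[0,0,0,0,10],[0,0,0,0,10],[0,0,0,0,10],[0,0,0,0,10],[0,0,0,0,10]]]}}

```text
time_s: 12.7
eef_pos: [0.4203, 0.2343, 0.1608]
ee_rot: [[-0.001, 0.031, -1.0], [-0.001, -1.0, -0.031], [-1.0, 0.001, 0.001]]
contact_force: [0.6, -0.4, -1.2]
width: 0.0163
```

```bash
python3 - <<'E'
from h import *
o=st()
p=bot.get_image('wrist');save(p,'w8',f=1.4)
marks(p,[('button_end',o['eef_pos'][2]+.02),('plate_face',.036),('angle_plate',0)])
E
```

```text
t 12.7 tcp [0.4203 0.2343 0.1608] yawy -88.21 F [ 0.6 -0.4 -1.2] w 0.0163 q [  14.    9.  -52.  108.    8.   67. -129.]
button_end 0.59 [281.8  90. ] [0.4973 0.2362 0.1808]
plate_face 0.71 [284.7  89.8] [0.496  0.2331 0.036 ]
angle_plate 0.86 [266.1   0. ] [0.5575 0.2482 0.    ]
```

View pics/w8.png

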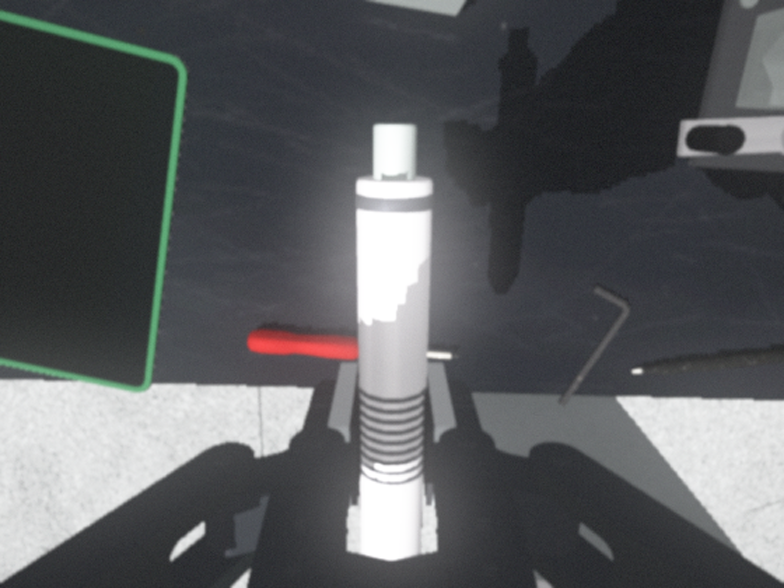

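{"method": "apply_moves", "body": {"steps": [[[0,-60,0,0,0],[0,-50,0,0,0],[0,0,0,0,0]]]}}

```text
time_s: 13.28
eef_pos: [0.4216, 0.2361, 0.2746]
ee_rot: [[0.006, 0.041, -0.999], [0.002, -0.999, -0.041], [-1.0, -0.001, -0.006]]
contact_force: [-0.3, 0.6, -1.8]
width: 0.0163
```

```bash
python3 - <<'E'
from h import *
o=st()
p=bot.get_image('wrist');save(p,'w9',(180,0,440,150),3)
marks(p,[('plate_face',.036),('angle_plate',0)])
E
```

```text
t 13.28 tcp [0.4216 0.2361 0.2746] yawy -87.64 F [-0.3  0.6 -1.8] w 0.0163 q [  17.    3.  -52.   99.    2.   79. -123.]
plate_face 0.75 [278.6  21.8] [0.5578 0.2428 0.036 ]
angle_plate 0.76 [274.  28.] [0.5574 0.2475 0.    ]
```

View pics/w9.png

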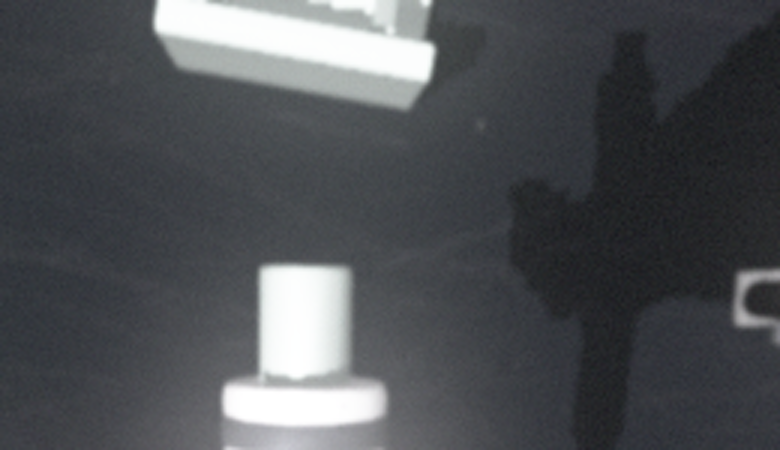

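```bash
python3 - <<'E'
from h import *
o=st()
p=bot.get_image('wrist')
def C(x,y): return (180+x/3,y/3)
for a,b,z in [((180,68),(408,108),0),((155,25),(432,82),.062)]:
    A=ray(p,C(*a),z);B=ray(p,C(*b),z);d=A-B
    print(A,B,(A+B)/2,np.hypot(*d[:2]),np.degrees(np.arctan2(-d[0],d[1])))
E
```

```text
t 13.43 tcp [0.4198 0.2347 0.2702] yawy -87.74 F [ 0.2  0.6 -1.2] w 0.0163 q [  17.    3.  -52.   99.    2.   79. -124.]
[0.55655125 0.27938965 0.        ] [0.54734498 0.20240041 0.        ] [0.55194811 0.24089503 0.        ] 0.0775377189223706 -6.818970252677599
[0.55851076 0.28034816 0.062     ] [0.54703632 0.20139343 0.062     ] [0.55277354 0.24087079 0.062     ] 0.07978415518853241 -8.268866640190074
```

{"method": "apply_moves", "body": {"force": 60, "steps": [[[0,0,0,0,7],[0,50,-17,-34,0],[0,50,0,0,0],[0,50,0,0,0],[0,50,0,0,0],[0,48,0,0,0],[0,0,0,0,0],[0,0,0,0,0]]]}}

```text
time_s: 14.48
eef_pos: [0.4555, 0.2499, 0.0247]
ee_rot: [[0.0, -0.083, -0.997], [0.001, -0.997, 0.083], [-1.0, -0.001, -0.0]]
contact_force: [0.2, 0.5, -1.1]
width: 0.0159
```

```bash
python3 - <<'E'
from h import *
o=st()
p=bot.get_image('wrist');save(p,'w10',f=1.4)
E
```

```text
t 14.47 tcp [0.4555 0.2499 0.0247] yawy -94.78 F [ 0.2  0.5 -1.1] w 0.0159 q [   6.   26.  -46.  110.   23.   54. -146.]
```

View pics/w10.png

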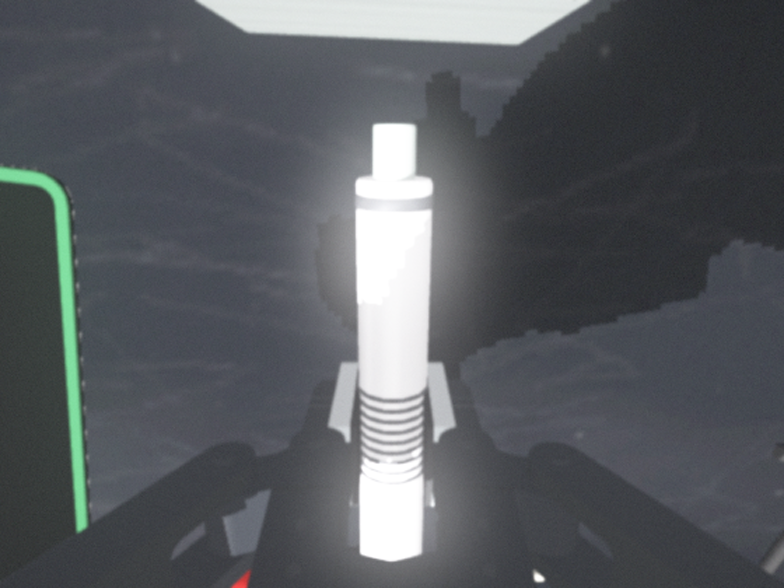

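{"method": "apply_moves", "body": {"steps": [[[0,0,0,0,-4],[0,3,0,-9,0],[0,0,0,-6,0],[0,0,0,0,0]]]}}

```text
time_s: 15.02
eef_pos: [0.471, 0.249, 0.0209]
ee_rot: [[0.001, -0.016, -1.0], [0.0, -1.0, 0.016], [-1.0, -0.0, -0.001]]
contact_force: [-0.4, 0.6, -1.6]
width: 0.0161
```

```bash
python3 - <<'E'
from h import *
o=st()
E
```

```text
t 15.03 tcp [0.471  0.249  0.0209] yawy -90.92 F [-0.4  0.6 -1.6] w 0.0161 q [   6.   28.  -46.  108.   24.   55. -142.]
```

{"method": "apply_moves", "body": {"steps": [[[0,0,0,-2,0],[0,0,0,-2,0],[0,0,0,-2,0],[0,0,0,-2,0],[0,0,0,0,0]]]}}

```text
time_s: 15.65
eef_pos: [0.4783, 0.2489, 0.0205]
ee_rot: [[0.0, -0.015, -1.0], [-0.0, -1.0, 0.015], [-1.0, 0.0, -0.0]]
contact_force: [-0.5, 0.6, -0.8]
width: 0.0158
```

```bash
python3 - <<'E'
from h import *
o=st()
p=bot.get_image('wrist');save(p,'w11',(180,0,440,150),3)
E
```

```text
t 15.65 tcp [0.4783 0.2489 0.0205] yawy -90.84 F [-0.5  0.6 -0.8] w 0.0158 q [   6.   29.  -46.  107.   25.   55. -142.]
```

View pics/w11.png

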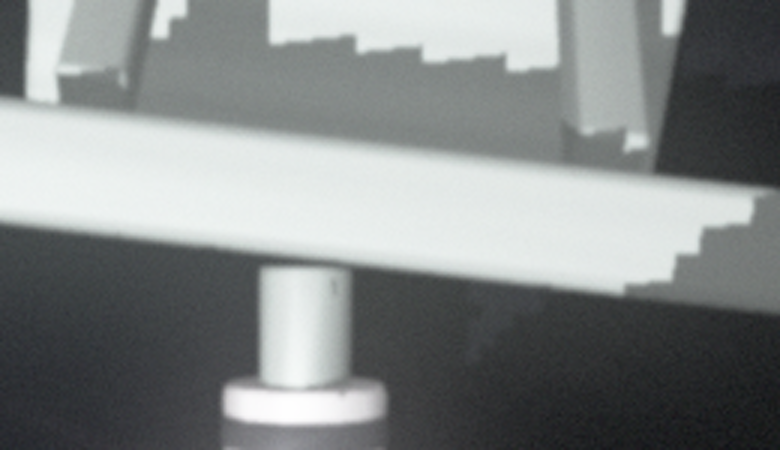

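Close to contact. The face slants about 6° relative to the button, which is acceptable, so I'll push on in small rows.

{"method": "apply_moves", "body": {"steps": [[[0,0,0,-2,0],[0,0,0,-2,0],[0,0,0,-2,0],[0,0,0,-2,0],[0,0,0,0,0]]]}}

```text
time_s: 16.32
eef_pos: [0.4863, 0.2488, 0.0205]
ee_rot: [[0.0, -0.015, -1.0], [0.0, -1.0, 0.015], [-1.0, -0.0, -0.0]]
contact_force: [-2.3, 0.4, -0.4]
width: 0.0165
```

{"method": "apply_moves", "body": {"steps": [[[0,0,0,-2,0],[0,0,0,-2,0],[0,0,0,0,0]]]}}

```text
time_s: 16.7
eef_pos: [0.4872, 0.2488, 0.0196]
ee_rot: [[-0.005, -0.013, -1.0], [-0.002, -1.0, 0.013], [-1.0, 0.002, 0.005]]
contact_force: [-13.8, -0.3, 1.0]
width: 0.0164
```

```bash
python3 - <<'E'
from h import *
o=st()
p=bot.get_image('wrist');save(p,'w12',(180,0,440,150),3)
E
```

```text
t 16.7 tcp [0.4872 0.2488 0.0196] yawy -90.76 F [-13.8  -0.3   1. ] w 0.0164 q [   6.   30.  -45.  105.   25.   56. -141.]
```

View pics/w12.png

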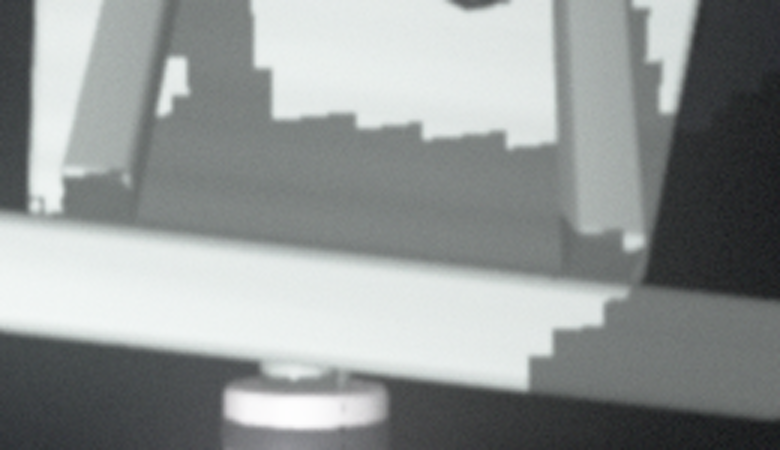

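{"method": "apply_moves", "body": {"steps": [[[0,0,0,15,0],[0,0,0,25,0],[0,-50,0,0,0],[0,-50,0,0,0],[0,-40,0,0,0],[0,0,0,0,-10],[0,0,0,0,-10],[0,0,0,0,-10],[0,0,0,0,-10],[0,0,0,0,-10]]]}}

```text
time_s: 18.0
eef_pos: [0.4505, 0.2493, 0.1609]
ee_rot: [[0.002, 0.76, -0.65], [-0.0, -0.65, -0.76], [-1.0, 0.002, -0.001]]
contact_force: [0.2, 0.2, -0.6]
width: 0.016
```

{"method": "apply_moves", "body": {"steps": [[[0,0,0,0,-10],[0,0,0,0,-10],[0,0,0,0,-10],[0,0,0,0,-10],[0,0,0,0,0]]]}}

```text
time_s: 18.62
eef_pos: [0.4504, 0.2493, 0.1607]
ee_rot: [[0.001, 1.0, -0.016], [0.0, -0.016, -1.0], [-1.0, 0.001, -0.0]]
contact_force: [0.5, 0.5, -1.2]
width: 0.016
```

```bash
python3 - <<'E'
from h import *
o=st()
p=bot.get_image('wrist');save(p,'w13',f=1.4)
E
```

```text
t 18.62 tcp [0.4504 0.2493 0.1607] yawy -0.91 F [ 0.5  0.5 -1.2] w 0.016 q [ 24.  21. -68. 103.  21.  70. -51.]
```

View pics/w13.png

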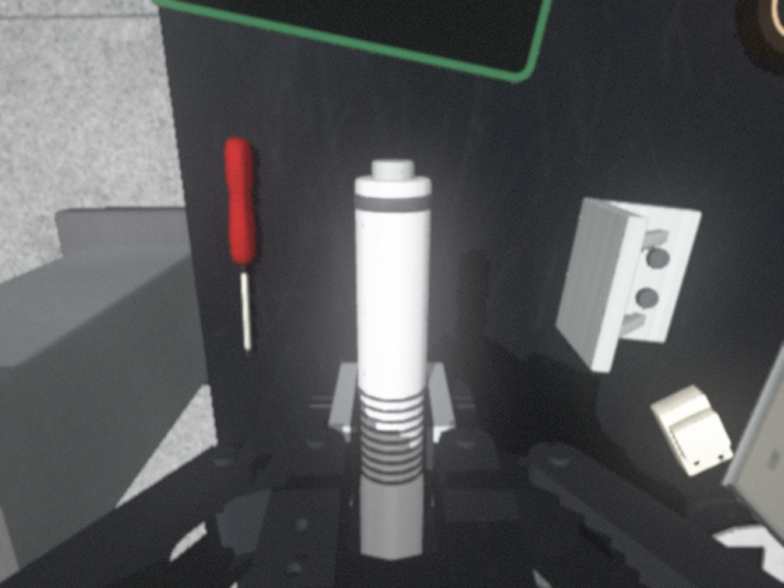

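{"method": "apply_moves", "body": {"steps": [[[0,-10,5,50,0],[0,0,5,50,0],[0,0,5,50,0],[0,0,5,50,0],[0,0,5,50,0],[0,0,5,50,0],[0,0,5,50,0],[0,0,0,0,0],[0,0,0,0,0]]]}}

```text
time_s: 19.8
eef_pos: [0.4802, -0.1005, 0.1707]
ee_rot: [[0.0, 1.0, -0.017], [-0.0, -0.017, -1.0], [-1.0, 0.0, 0.0]]
contact_force: [0.0, -0.2, -1.2]
width: 0.0161
```

```bash
python3 - <<'E'
from h import *
o=st()
p=bot.get_image('wrist');save(p,'w14',f=1.4)
marks(p,[('vblock',0),('v_axis',.0327),('strap_knob',.062)])
E
```

```text
t 19.8 tcp [ 0.4802 -0.1005  0.1707] yawy -0.96 F [ 0.  -0.2 -1.2] w 0.0161 q [ 67.  14. -66. 106.  14.  69.  -5.]
vblock 0.84 [343.3  42.5] [0.5318 0.0086 0.    ]
v_axis 0.61 [352.4  36.9] [0.5327 0.0089 0.0327]
```

View pics/w14.png

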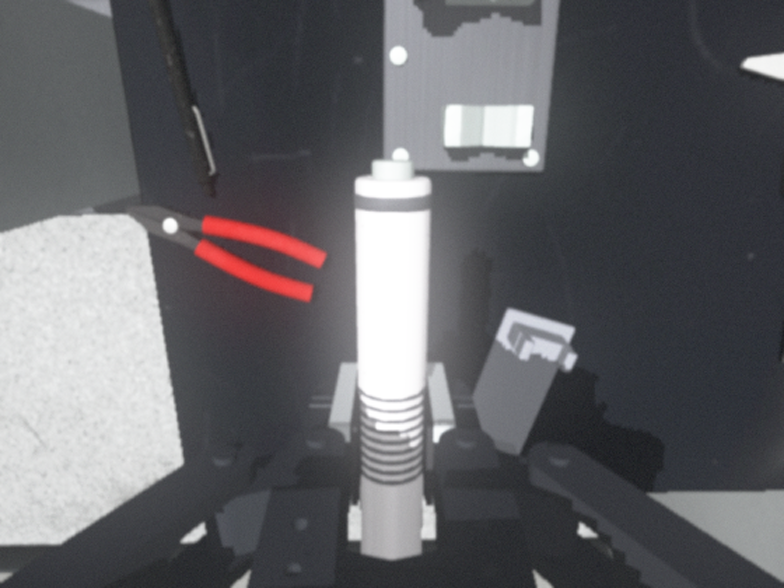

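{"method": "apply_moves", "body": {"steps": [[[0,-30,0,40,0],[0,-20,0,20,0],[0,0,0,0,0],[0,0,0,0,0]]]}}

```text
time_s: 20.5
eef_pos: [0.4791, -0.1597, 0.2199]
ee_rot: [[-0.001, 1.0, -0.013], [0.0, -0.013, -1.0], [-1.0, -0.001, -0.0]]
contact_force: [-0.1, 0.6, -1.5]
width: 0.0161
```

```bash
python3 - <<'E'
from h import *
o=st()
p=bot.get_image('wrist');save(p,'w15',(230,0,490,190),3)
marks(p,[('vblock',0),('v_axis',.0327),('strap_knob',.062)])
E
```

```text
t 20.5 tcp [ 0.4791 -0.1597  0.2199] yawy -0.75 F [-0.1  0.6 -1.5] w 0.0161 q [ 72.  13. -65. 100.  12.  75.   3.]
strap_knob 0.16 [278.1 113.7] [ 0.479  -0.1024  0.062 ]
```

View pics/w15.png

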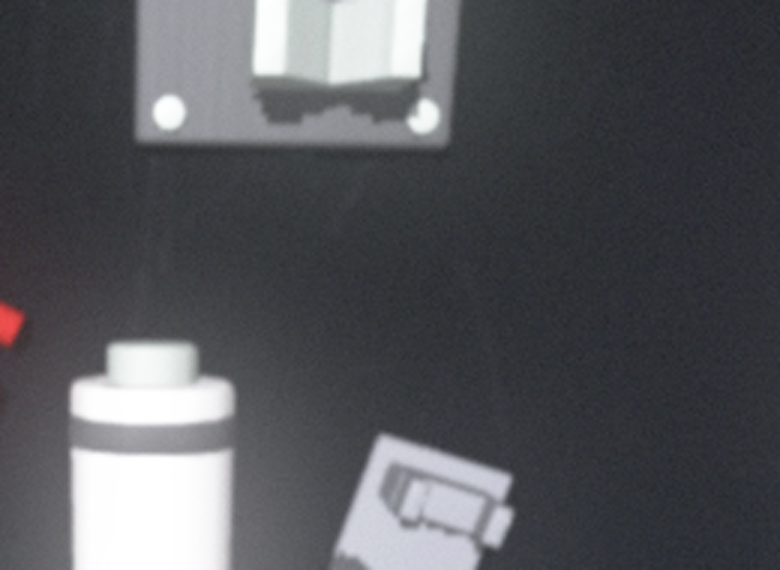

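{"method": "apply_moves", "body": {"steps": [[[0,0,-10,-50,0],[0,0,-10,-50,0],[0,0,0,-20,0],[0,0,0,0,0],[0,0,0,0,0]]]}}

```text
time_s: 21.32
eef_pos: [0.461, -0.0421, 0.2204]
ee_rot: [[-0.0, 1.0, -0.016], [0.0, -0.016, -1.0], [-1.0, -0.0, -0.0]]
contact_force: [-0.1, 0.1, -1.2]
width: 0.0157
```

```bash
python3 - <<'E'
from h import *
o=st()
p=bot.get_image('wrist');save(p,'w16',(230,0,490,190),3)
marks(p,[('vblock',0),('v_axis',.0327),('strap_knob',.062)])
E
```

```text
t 21.32 tcp [ 0.461  -0.0421  0.2204] yawy -0.9 F [-0.1  0.1 -1.2] w 0.0157 q [ 70.   4. -71. 105.   4.  73.  -4.]
vblock 0.98 [356.1 113.7] [0.5347 0.0097 0.    ]
v_axis 0.67 [360.3 118.1] [0.532  0.0083 0.0327]
```

View pics/w16.png

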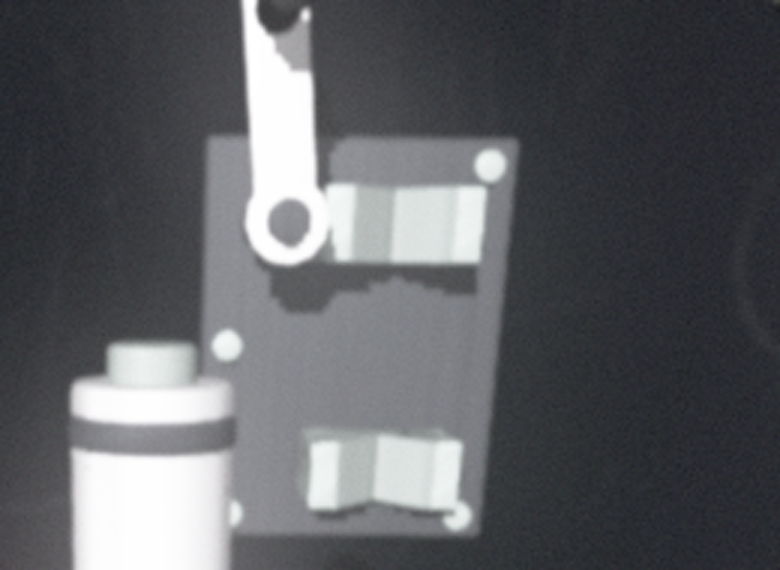

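```bash
python3 - <<'E'
from h import *
o=st()
p=bot.get_image('wrist')
C=lambda x,y:(230+x/3,y/3)
for n,c,z in [('g+ far',(394,187),.02),('g+ near',(392,262),.02),('g- far',(379,437),.02),('g- near',(375,500),.02),
 ('+ fl',(327,187),.034),('+ fr',(485,187),.034),('+ nl',(332,262),.034),('+ nr',(481,262),.034),
 ('- fl',(311,441),.034),('- fr',(462,441),.034),('- nl',(309,508),.034),('- nr',(458,508),.034),
 ('b fl',(209,137),.008),('b fr',(518,140),.008),('b nr',(478,535),.008),('pivot',(287,222),.049),('knob',(280,5),.076),
 ('scr tip',(152,345),o['eef_pos'][2]+.0204),('scr far',(152,365),o['eef_pos'][2]+.0204),('bar',(151.5,560),o['eef_pos'][2]+.0204)]:
    print(n,np.round(ray(p,C(*c),z),4))
E
```

```text
t 21.52 tcp [ 0.461  -0.0417  0.2204] yawy -0.91 F [ 0.   0.8 -1.6] w 0.0162 q [ 70.   4. -72. 105.   4.  73.  -4.]
g+ far [0.5332 0.0546 0.02  ]
g+ near [0.5336 0.0341 0.02  ]
g- far [ 0.5322 -0.0169  0.02  ]
g- near [ 0.5319 -0.0365  0.02  ]
+ fl [0.5119 0.0541 0.034 ]
+ fr [0.5553 0.0534 0.034 ]
+ nl [0.514  0.0344 0.034 ]
+ nr [0.5557 0.0338 0.034 ]
- fl [ 0.5095 -0.0156  0.034 ]
- fr [ 0.5538 -0.0163  0.034 ]
- nl [ 0.5094 -0.0357  0.034 ]
- nr [ 0.554  -0.0364  0.034 ]
b fl [0.4808 0.0698 0.008 ]
b fr [0.5713 0.0675 0.008 ]
b nr [ 0.5683 -0.0511  0.008 ]
pivot [0.4994 0.0448 0.049 ]
knob [0.4936 0.0911 0.076 ]
scr tip [0.4628 0.0274 0.2408]
scr far [0.4628 0.0253 0.2408]
bar [0.4624 0.0036 0.2408]
```

{"method": "apply_moves", "body": {"steps": [[[0,0,0,0,0.5],[0,30,34.5,-26,0],[0,45,34.5,-26,0],[0,50,0,0,0],[0,50,0,0,0],[0,0,0,0,0],[0,0,0,0,0]]]}}

```text
time_s: 22.45
eef_pos: [0.5288, 0.0068, 0.0507]
ee_rot: [[0.001, 1.0, -0.023], [-0.0, -0.023, -1.0], [-1.0, 0.001, -0.0]]
contact_force: [0.5, -0.1, 0.0]
width: 0.0164
```

```bash
python3 - <<'E'
from h import *
o=st()
p=bot.get_image('wrist');save(p,'w17',f=1.4)
p=bot.get_image('side');save(p,'s17',(230,200,430,350),4)
E
```

```text
t 22.45 tcp [0.5288 0.0068 0.0507] yawy -1.34 F [ 0.5 -0.1  0. ] w 0.0164 q [ 45.  31. -61. 107.  31.  61. -30.]
```

View pics/w17.png

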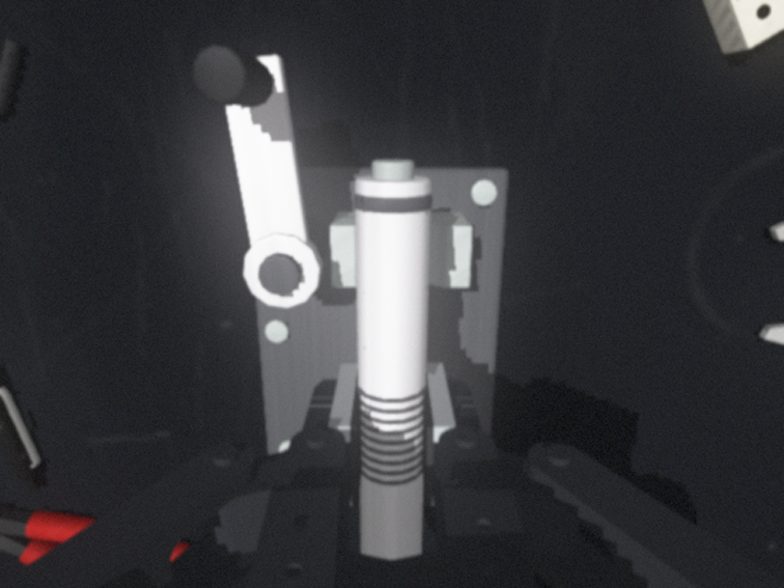

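View pics/s17.png

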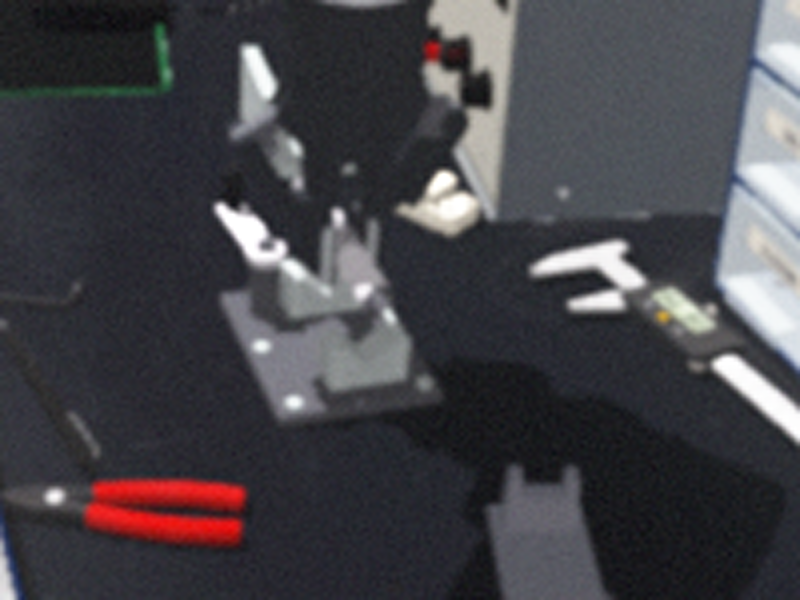

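{"method": "apply_moves", "body": {"steps": [[[0,0,2.4,-1.5,0],[0,15,0,0,0],[0,13,0,0,0],[0,0,0,0,0],[0,0,0,0,0]]]}}

```text
time_s: 23.18
eef_pos: [0.53, 0.0082, 0.0207]
ee_rot: [[-0.001, 1.0, -0.023], [-0.0, -0.023, -1.0], [-1.0, -0.001, 0.0]]
contact_force: [0.0, 0.2, -1.0]
width: 0.0162
```

```bash
python3 - <<'E'
from h import *
o=st()
p=bot.get_image('wrist');save(p,'w18',f=1.4)
E
```

```text
t 23.18 tcp [0.53   0.0082 0.0207] yawy -1.3 F [ 0.   0.2 -1. ] w 0.0162 q [ 43.  34. -59. 108.  34.  58. -32.]
```

View pics/w18.png

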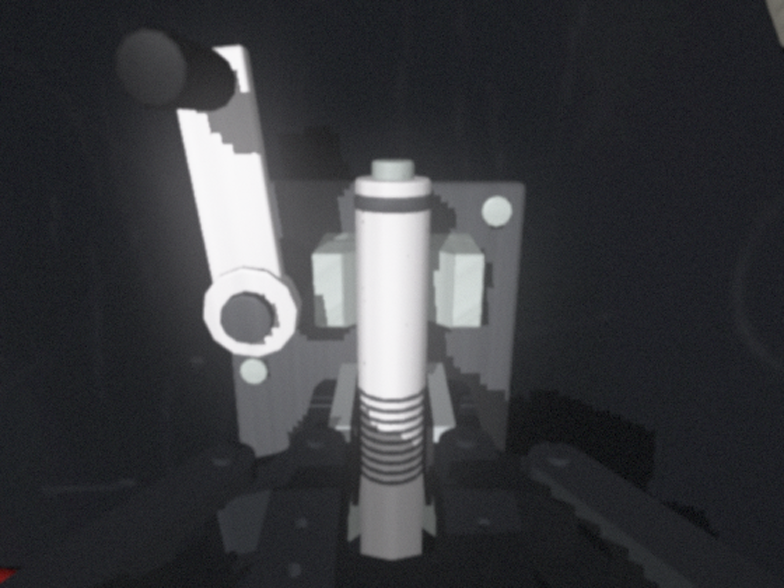

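{"method": "apply_moves", "body": {"steps": [[[0,3,1.3,0,0],[0,2,0,0,0],[0,2,0,0,0],[0,0,0,0,0],[0,0,0,0,0]]]}}

```text
time_s: 23.85
eef_pos: [0.5316, 0.008, 0.0139]
ee_rot: [[-0.0, 1.0, -0.023], [-0.0, -0.023, -1.0], [-1.0, -0.0, 0.0]]
contact_force: [1.6, -0.0, -0.9]
width: 0.0159
```

```bash
python3 - <<'E'
from h import *
o=st()
E
```

```text
t 23.85 tcp [0.5316 0.008  0.0139] yawy -1.32 F [ 1.6 -0.  -0.9] w 0.0159 q [ 42.  34. -58. 108.  35.  58. -33.]
```

{"method": "apply_moves", "body": {"steps": [[[0,1.5,0,0,0],[0,0,0,0,0],[0,0,0,0,0]]]}}

```text
time_s: 24.22
eef_pos: [0.5317, 0.0079, 0.0136]
ee_rot: [[-0.0, 1.0, -0.023], [-0.002, -0.023, -1.0], [-1.0, -0.0, 0.002]]
contact_force: [-6.2, -2.2, 18.6]
width: 0.0161
```

```bash
python3 - <<'E'
from h import *
o=st()
p=bot.get_image('wrist');save(p,'w19',f=1.4)
E
```

```text
t 24.23 tcp [0.5317 0.0079 0.0136] yawy -1.32 F [-6.2 -2.2 18.6] w 0.0161 q [ 42.  34. -58. 108.  35.  58. -33.]
```

View pics/w19.png

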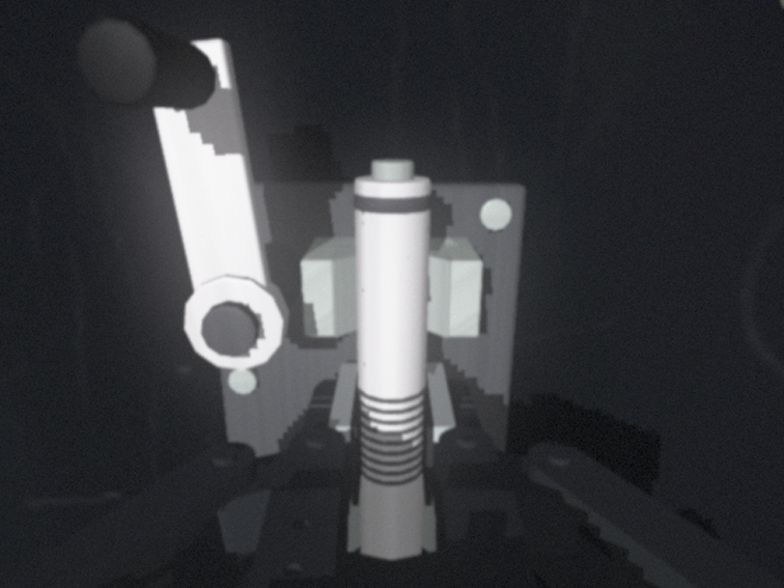

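{"method": "apply_moves", "body": {"steps": [[[0.1,-1,0,0,0],[0.3,0,0,0,0],[0.4,0,0,0,0],[0.4,0,0,0,0],[0.4,-20,0,0,0],[0.4,-40,0,0,0],[0.4,-50,0,0,0],[0.4,-50,0,0,0],[0.4,0,0,0,0]]]}}

```text
time_s: 25.4
eef_pos: [0.5334, 0.0088, 0.178]
ee_rot: [[0.006, 1.0, -0.023], [-0.001, -0.023, -1.0], [-1.0, 0.006, 0.001]]
contact_force: [0.5, -0.4, -0.5]
width: 0.0339
```

```bash
python3 - <<'E'
from h import *
o=st()
p=bot.get_image('wrist');save(p,'w20',f=1.4)
marks(p,[('button_end',.0327),('scriber_mid',.0327),('strap_knob',.062)])
C=lambda x,y:(x/1.4,y/1.4)
E
```

```text
t 25.4 tcp [0.5334 0.0088 0.178 ] yawy -1.3 F [ 0.5 -0.4 -0.5] w 0.0339 q [ 51.  23. -69.  99.  22.  73. -24.]
button_end 0.51 [276.5 103.3] [0.5339 0.0744 0.0327]
scriber_mid 0.98 [276.9 189.1] [0.5326 0.0082 0.0327]
strap_knob 0.63 [219.1  71.5] [0.497  0.0966 0.062 ]
```

View pics/w20.png

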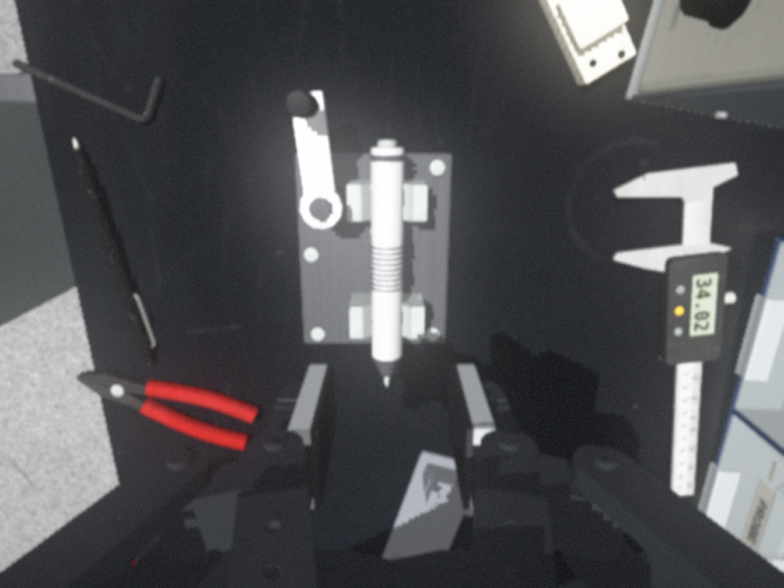

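{"method": "apply_moves", "body": {"steps": [[[0.5,0,-20,-41,0],[0.5,0,-20.5,-41,0],[0.5,40,0,0,0],[0.5,40,0,0,0],[0.5,20,0,0,0],[0.5,22,0,0,0],[0.5,0,0,0,0],[0.5,0,0,0,0]]]}}

```text
time_s: 26.6
eef_pos: [0.4934, 0.0912, 0.0521]
ee_rot: [[0.0, 1.0, -0.023], [0.0, -0.023, -1.0], [-1.0, 0.0, -0.0]]
contact_force: [-0.5, 0.1, 0.3]
width: 0.0425
```

```bash
python3 - <<'E'
from h import *
o=st()
p=bot.get_image('wrist');save(p,'w21',f=1.4)
E
```

```text
t 26.6 tcp [0.4934 0.0912 0.0521] yawy -1.32 F [-0.5  0.1  0.3] w 0.0425 q [ 39.  28. -64. 111.  29.  60. -39.]
```

View pics/w21.png

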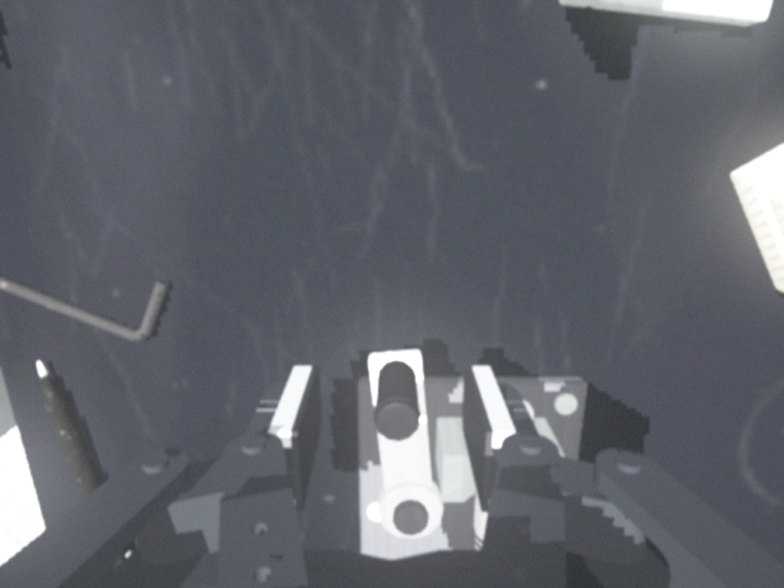

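{"method": "apply_moves", "body": {"force": 20, "steps": [[[0.4,-3,1,0,0],[0,0,0,0,0],[0,0,0,0,0],[0,0,0,0,0]]]}}

```text
time_s: 27.15
eef_pos: [0.4943, 0.0909, 0.0548]
ee_rot: [[0.0, 1.0, -0.023], [-0.0, -0.023, -1.0], [-1.0, 0.001, 0.0]]
contact_force: [-0.5, -1.1, 6.0]
width: 0.0113
```

```bash
python3 - <<'E'
from h import *
o=st()
piv=np.array([.4982,.0430])
T=np.array(o['eef_pos'])[:2]
th0=np.arctan2(*(T-piv)[::-1]);r0=np.hypot(*(T-piv));print(r0,np.degrees(th0))
R=np.array(o['ee_rot']);yaw=np.arctan2(R[1][1],R[0][1])
pos=T.copy();N=10;end=np.radians(-1.4)
for k in range(N):
    f=(k+1)/N
    th=th0+(end-th0)*f;r=r0+(.050-r0)*f
    tgt=piv+r*np.array([np.cos(th),np.sin(th)]);d=tgt-pos
    y=np.array([np.cos(yaw),np.sin(yaw)]);z=np.array([y[1],-y[0]])
    print(np.round([d@y*1000,d@z*1000],1));pos=tgt;yaw-=np.radians(8.5)
E
```

```text
t 27.15 tcp [0.4943 0.0909 0.0548] yawy -1.32 F [-0.5 -1.1  6. ] w 0.0113 q [ 39.  28. -64. 110.  29.  60. -39.]
0.04806944048167425 94.67048515324848
[ 8.1 -0.4]
[ 8.1 -0.2]
[ 8.1 -0. ]
[8.2 0.1]
[8.2 0.3]
[8.2 0.4]
[8.2 0.6]
[8.3 0.8]
[8.3 0.9]
[8.3 1.1]
```

{"method": "apply_moves", "body": {"steps": [[[0,-1,8.1,-0.4,8.5],[0,0,8.1,-0.2,8.5],[0,0,8.1,0,8.5],[0,0,8.2,0.1,8.5],[0,0,8.2,0.3,8.5],[0,0,8.2,0.4,8.5],[0,0,8.2,0.6,8.5],[0,0,8.3,0.8,8.5],[0,0,8.3,0.9,8.5],[0,0,8.3,1.1,8.5]]]}}

```text
time_s: 28.4
eef_pos: [0.546, 0.0428, 0.0548]
ee_rot: [[-0.004, 0.06, -0.998], [0.001, -0.998, -0.06], [-1.0, -0.001, 0.004]]
contact_force: [-8.4, 14.9, 3.7]
width: 0.011
```

{"method": "apply_moves", "body": {"steps": [[[0,0,1,0,0],[0,0,1,0,0],[0,0,0,0,0]]]}}

```text
time_s: 28.78
eef_pos: [0.546, 0.0431, 0.0549]
ee_rot: [[-0.004, 0.067, -0.998], [0.003, -0.998, -0.067], [-1.0, -0.003, 0.003]]
contact_force: [-6.6, 10.2, 3.0]
width: 0.0107
```

```bash
python3 - <<'E'
from h import *
o=st()
p=bot.get_image('wrist');save(p,'w22',f=1.4)
E
```

```text
t 28.77 tcp [0.546  0.0431 0.0549] yawy -86.15 F [-6.6 10.2  3. ] w 0.0107 q [  27.   26.  -44.  104.   20.   58. -111.]
```

View pics/w22.png

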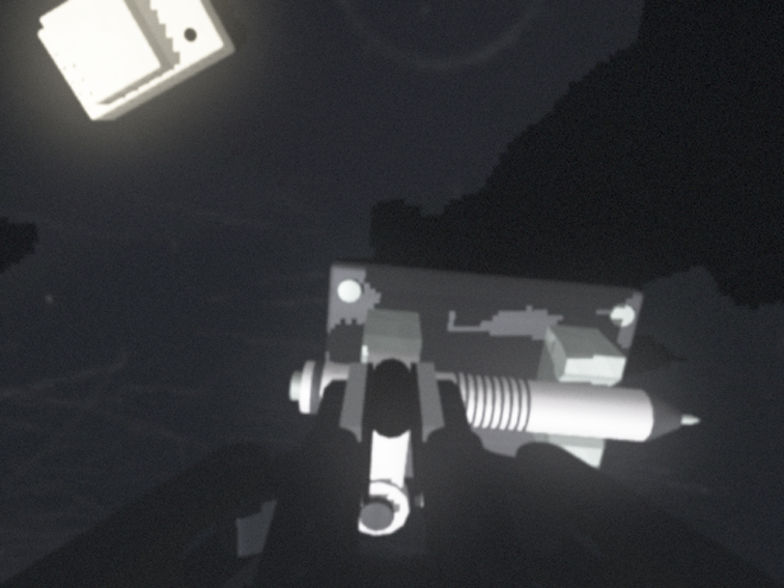

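{"method": "apply_moves", "body": {"steps": [[[0.3,0,0,0,0],[0.4,0,0,0,0],[0.4,0,0,0,0],[0.4,-30,0,0,0],[0.4,-50,0,0,0],[0.4,-50,0,0,0],[0.4,0,0,30,0],[0.4,0,0,30,0],[0.4,0,0,0,0],[0.4,0,0,0,0]]]}}

```text
time_s: 30.08
eef_pos: [0.4885, 0.0355, 0.1856]
ee_rot: [[0.0, 0.064, -0.998], [-0.001, -0.998, -0.064], [-1.0, 0.001, -0.0]]
contact_force: [-0.0, -0.2, -1.0]
width: 0.0343
```

```bash
python3 - <<'E'
from h import *
o=st()
p=bot.get_image('wrist');save(p,'w23',(130,0,480,220),2.2)
marks(p,[('scriber_mid',.0327),('strap_knob',.062),('button_end',.0327)])
p=bot.get_image('side');save(p,'s23',(230,200,430,350),4)
E
```

```text
t 30.07 tcp [0.4885 0.0355 0.1856] yawy -86.36 F [-0.  -0.2 -1. ] w 0.0343 q [  36.    8.  -49.  105.    7.   70. -101.]
scriber_mid 0.87 [318.3 132.5] [0.534  0.0079 0.0327]
strap_knob 0.6 [273.  111.7] [0.5494 0.0439 0.062 ]
button_end 0.42 [228.6 127.6] [0.5334 0.078  0.0327]
button_end 0.2 [273. 113.] [0.5466 0.0441 0.0327]
```

View pics/w23.png

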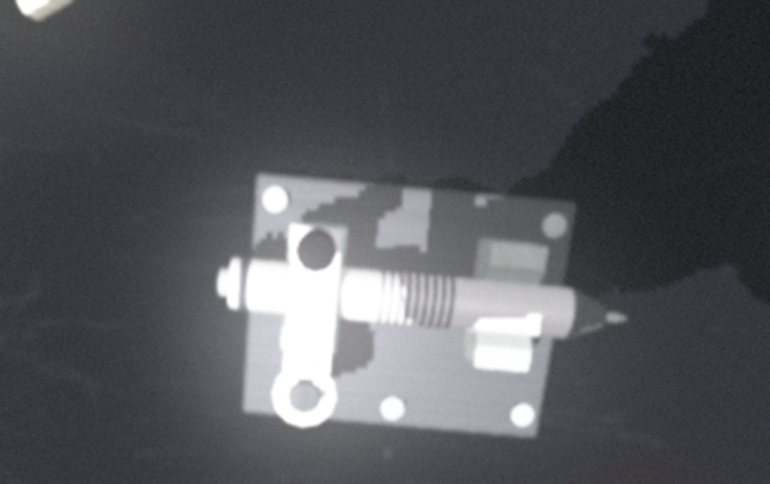

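View pics/s23.png

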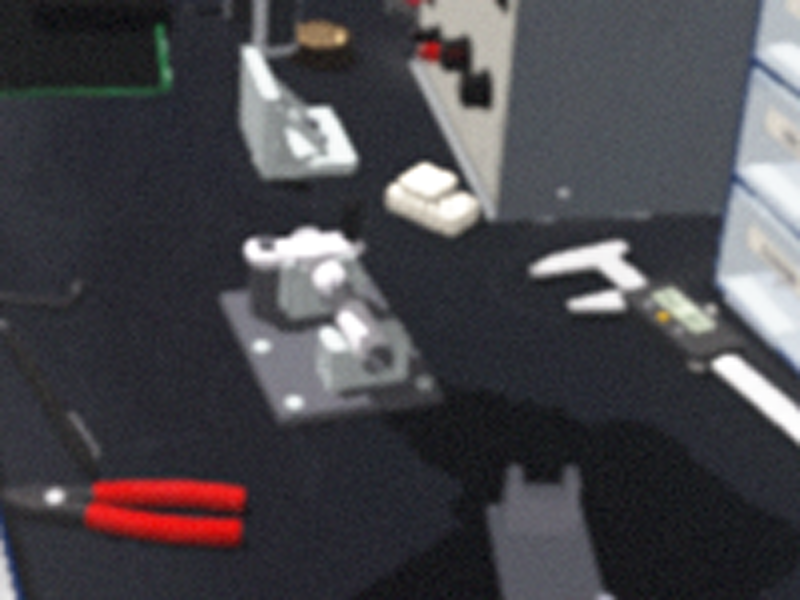

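```bash
python3 - <<'E'
from h import *
p=bot.get_image('wrist')
C=lambda x,y:(130+x/2.2,y/2.2)
a=ray(p,C(304,395),.049)
for n,c,z in [('knob top',(316,248),.076),('strap end',(317,227),.049)]:
    b=ray(p,C(*c),z);d=b-a;print(n,b,a,np.hypot(*d[:2]),np.degrees(np.arctan2(d[1],d[0])))
# base bottom edge direction & top
for A,B in [((258,175),(575,204)),((245,411),(535,437))]:
    d=ray(p,C(*A),.008)-ray(p,C(*B),.008);print('edge',np.degrees(np.arctan2(-d[0],d[1])))
st()
E
```

```text
knob top [0.5494044  0.04398229 0.076     ] [0.49753467 0.0454513  0.049     ] 0.051890529489802176 -1.6222486930297828
strap end [0.55429379 0.04432684 0.049     ] [0.49753467 0.0454513  0.049     ] 0.05677025450165294 -1.1349417634214178
edge -1.2704891821334967
edge -1.6222744220949188
t 30.38 tcp [0.4883 0.0361 0.1852] yawy -86.31 F [ 0.7 -0.1 -0.5] w 0.0345 q [  36.    8.  -49.  105.    7.   70. -101.]
```

The strap is parallel to the V-block's y axis (about -1.4° for both), so it's closed. The scriber is seated and centred with its point out, and the hand is clear.

```bash
python3 - <<'E'
from h import *
print(bot.job_done())
E
```

```text
the job is handed in; nothing more can be done
None
```

The job is done and handed in at about 30 s of the 72 s allowed; the hand-in returned no verdict.

**What I did**
1. Swung the strap open to about 95°.
2. Took the scriber from its rest and pushed its button against the grey angle plate. It stopped hard at about 14 N, and the pictures afterwards show the button in and the point out.
3. Laid the scriber in the grooves with the button at the strap's end.
4. Swung the strap back until it pressed on its stop at about 10 N, let go and lifted the hand clear.

**Last checks**
- **Strap:** it lies within about 0.5° of the V-block's y axis, so it reads as closed.
- **Scriber:** its middle was measured at about (0.534, 0.008). That is within 2 mm of the groove centre I measured, (0.533, 0.009).
- **Hand:** it is about 0.19 m above the bench and touching nothing.
- **Bystanders:** the cutters, white block and hex key looked unmoved. I did not measure them or check the tape closely.

**Disagreements**
- The button met the plate roughly 5 mm later than my picture estimate.
- The V-block's position along its grooves differed by about 6 mm between two views. I used the later one, which agreed with the detector.

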